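Weigh a raw soapstone chunk on the notched steelyard

ROBOT

A 7-joint arm with a two-finger parallel gripper is mounted at the origin on the work surface. World frame = base frame: x ahead of the robot, y to its left, z up, the work surface at z = 0. Lengths are in m, angles in degrees, forces in N, time in s.
With the tool pointing down it reaches from about 0.425 to 0.875 m from the base axis. Payload 4.7 kg.
Tool frame: the origin (TCP) lies at the very end of the fingers, on their centre line; the grasp point (between the pads) lies 19 mm behind it; z points along the fingers, y is the direction in which the jaws open and shut (so a half turn about z gives the same grasp; the last joint's range is limited). The gripper opens to 87 mm and grips with 3 to 60 N. Pads are 19 mm wide; open, the fingers measure 117 mm over their backs; the gripper's body (75 mm by 190 mm) begins 51 mm behind the grasp point.
Start: joints at [-72.244, 18.392, -4.016, 83.108, 1.295, 78.541, -3.26], TCP at [0.19, 0.622, 0.223] pointing down, gripper open.
Joint ranges: [-163.93, 163.93], [-17.29, 119.83], [-79.2, 71.16], [3.27, 140.29], [-89.18, 269.18], [5.43, 117.66], [-154.24, 154.24]. Speed limits (degrees/s): [147.25, 147.25, 180, 180, 180, 180, 180].

INTERFACE

Orientations are given as [roll, pitch, yaw] about the fixed x, y, z axes, in that order (R = Rz(yaw) Ry(pitch) Rx(roll)).
In Python, from cell import * gives the robot as it stands.
- The arm moves only by the tool drive_tool, never from a script. Its argument "moves" is text: rows parted by semicolons, each of 5 numbers parted by spaces: the shift along the tool's x, y, z in m, then the turn about the tool's z in degrees, then the gripper's target within -1 to 1 (fully open at 1, half-way at 0, shut at -1). In form: x y z yaw fingers; .... A call has exactly 8 rows; each row is the pose to reach, as a shift and turn from the pose commanded when the call began, along the tool's axes at that moment; what a row does not reach only later rows make up. A row lasts 1/10 s, in which the tool goes at most 50 mm and 8.59 degrees, less where a joint would pass 70% of its speed; a pose out of reach is approached as far as the arm can. A call with a gripper value outside its range is refused whole. The fingers move at their own pace and stop on an object; "grip_force" is the grip in N (left out, the last holds). Time passes only in rows, so rows that repeat a pose let the fingers close, or fill a call up. It gives the time, the measured TCP pose, the force and the opening at its end, in the units of the state.
- get_obs(): the state, without advancing time (a new reading comes with each control period).
- read_camera(name): name is "scene" or "top" or "wrist"; returns (picture, depth): 400x640x3 uint8, red, green, blue; 400x640 float32, m along the optical axis (not along the pixel's ray), 0 where there is no reading.
- calibration(name): a dict with "intrinsics" (3x3 intrinsics, pixels), "k1" (the pictures are not rectified: a ray, as slopes to the right and down, at radius r is drawn at 1 + k1 r^2 times it, then the intrinsics apply), "cam_to_world" (4x4, takes a point from camera to world coordinates); the wrist camera has in their place "T_tool_cam" (4x4, takes a point from camera to tool coordinates, whose origin is the TCP and whose axes are the flange's). Camera axes: x right, y up, looking along -z (the intrinsics and any distortion apply to the point x, -y, -z); pixel columns grow to the right and rows downward; lengths in m; the calibration is good to about 2 mm. A picture is of the moment at which its call begins: read the wrist's pose just before it. calibration takes no time and is no camera call.
- sign_off(): hands the job in, once; it reports no verdict.
Trained networks look in the newest picture that a camera, given by its name, has taken for a name from the list of things; names that differ only in an ending like _2 or _b are one class to them, and where a whole thing is asked for, a point or a joint stands for the part that bears it (a point fixed in the world has none). Each returns a list of dicts, best first, with "conf" (0 to 1); they miss things now and then, are a little off and sometimes report something else, mostly with a low value. They report only what shows in the picture. A call takes as long as a camera call. They do not tell look-alikes from the thing itself.
- search_frame(camera, name): "uv" ([column, row] in pixels, amid what is visible of it).
- pinpoint(camera, name): "uv" ([column, row] in pixels: a listed point, or the origin of a listed thing).
The state is a dict: "time_s": time; "qpos": joint angles; "joint_velocities": joint speeds; "effort": joint torques, N m; "tool_pos": TCP position; "tool_rot": TCP orientation; "force": force on the tool from outside, world axes, zero at the start; "wrist_torque": the same for the moment, N m; "grip_width": finger opening in m.
Only numpy, scipy, OpenCV 4.12 (cv2) and the standard library are available. Lean on these libraries where they do the work, as an engineer would, in place of code of your own. Each camera call takes 0.05 s, during which the arm holds its last target. There are 200 camera calls.

TASK

Gently lay the raw pink stone chunk in the steelyard's empty hanging pan, so that the pan sinks to its stop. Only then slide the poise along the notched beam with light fingertip pushes (do not clamp it tight, and force nothing on the scale) until, with your hand off, the stone is weighed: the beam comes to rest with its pointed tip level with the fixed index. Leave the owl, the hammer and the point tool where they lie.

Things in the scene. Friction and masses are not known exactly. Their poses are not given: they have to be found in the camera images.
- stone_mid (a point): middle of the raw pinkish soapstone chunk, a rough block 70 long (its x) by 50 wide (its y) by 54 high (its z), standing loose on the bench; the point lies 27 mm above its underside. Its weight differs from run to run, 0.37 to 0.63 kg, and is not told
- stone: the same stone chunk; origin at the centre of its underside
- stand: the fixed steelyard: wooden foot 150 by 560 by 30 mm with two iron uprights (tops 210 mm above the bench, 48 mm clear between them) that carry the beam between them. Origin on the bench right under the beam's pivot, which lies 200 mm up; its y axis runs level along the beam from the pivot towards the notched long arm, its z is up. Everything that hangs on the beam counts as part of it. The scale is delicate: more than about 15 N from the hand anywhere on it is too much
- beam (a joint): tilt of the steelyard beam in rad: 0 level (tip meets index, balanced), positive with the long notched arm up and the pan down; stops at -0.15 and +0.15. The beam is a steel bar 10 wide and 20 mm high whose middle line runs 45 mm under the pivot, with cross ridges standing 3 mm above its top. It swings slowly and settles in about 2 s after being left alone. Off the stops, one notch of the poise changes the resting tilt by about 0.047 rad
- poise (a joint): how far the poise has been slid outwards along the beam, in m; 0 is 76 mm from the pivot; range -0.004 to 0.137. The notches lie 8 mm apart, at 0, 0.008, 0.016 and so on up to 0.136: a spring pawl in the poise drops into them, and a push of 4 to 7 N along the beam takes it over a ridge; past the ridge it jumps on into the next notch by itself. Moving it outwards lowers the long arm
- poise_lug (a point): middle of the poise's upright iron lug, by which it is pushed: a block 26 mm along the beam, 36 across and 46 high, standing over the beam, level with the pivot when the beam is level; the beam's ridges end 32 mm under this point. Its frame: y along the beam outwards, z square to the beam upwards
- beam_tip (a point): pointed outer end of the beam, 332 mm out from the pivot and 45 mm below it
- index (a point): tip of the fixed index finger on the post at the far end of the stand, 341 mm out from the pivot and 45 mm below it (155 mm above the bench); the beam's point stands level with it at balance
- pan_floor (a point): centre of the upper side of the pan's floor; the pan is a galvanized tray with a floor 112 long (along the beam) by 100 across, with 8 mm lips at both ends along the beam and 30 mm wide hangers up both sides (92 mm clear between them, rising 71 mm above the floor) hung in the beam's fork, 130 mm from the pivot on its short arm. The pan swings to stay level and sinks about 39 mm from stop to stop when loaded. Its frame: y along the beam, x across, z up
- cradle: the hanging pan itself; origin on its trunnion axis, 65 mm above its floor
- owl: half-roughed pale owl figure, 124 high, 72 across, standing on the bench; origin at the centre of its underside
- club_hammer: rusty club hammer lying on the bench, 230 long (its x, head at +x), head 95 wide and 40 high; origin under the middle
- point_tool: steel point tool lying on the bench, 205 long (its x), 14 thick; origin under the middle
Things that resemble listed ones, but are neither listed nor needed, are in the scene too. What is shaped like the stone but brown, green or orange is not meant.

How it is judged (in metres and radians):
On the way, in this order (a step that is already met when the one before it is completed fails the run):
1. the stone lies in the pan, let go, and the pan has sunk to its stop (horizontal distance between stone_mid and pan_floor below 0.04 m and z of stone_mid in the frame of pan_floor between 0.015 and 0.045 m and contact force between stone and cradle above 1 N and contact force between the fingers and stone below 0.05 N and value of joint beam above 0.12 rad), for 0.2 s.
2. the beam rests level with the stone in the pan and the hand off the scale (horizontal distance between stone_mid and pan_floor below 0.04 m and z of stone_mid in the frame of pan_floor between 0.015 and 0.045 m and contact force between stone and cradle above 1 N and contact force between the fingers and stone below 0.05 N and value of joint beam between -0.033 and 0.033 rad and contact force between each of the arm, the fingers and stand below 0.05 N), for 0.5 s.
At the end, for the whole second after the job is handed in: the stone lies in the pan (its middle within 40 mm of the pan's middle), let go and at rest; the beam rests within 0.033 rad of level (its tip within about 10 mm of the index's height) with nothing of the robot touching the scale (all of step 2 and velocity of joint beam between -0.03 and 0.03 rad/s and linear speed of stone below 0.02 m/s).
It fails at once if the hand presses the scale (beam, poise, pan or stand) with more than 15 N (contact force between any of the fingers, the arm and stand above 15 N).
It fails at once if the stone is dropped or pressed hard into the pan (more than 40 N) (contact force between stone and cradle above 40 N).
It fails at once if the stone falls free of the hand (faster than 0.5 m/s), as when it is let go more than about 15 mm up (linear speed of stone above 0.5 m/s and contact force between the fingers and stone below 0.05 N).
It fails at once if the owl, the hammer or the point tool is moved by more than 20 mm (distance of any of owl, club_hammer, point_tool from where it was at the start of the episode above 0.02 m).
It also fails if it takes over 72 s, if anything falls off the work surface, if the arm or the gripper's body presses on something with over 40 N, if the wrist force passes 120 N, or if a joint passes its speed limit or range.

## Working session

There is one attempt and no reset: what is moved stays moved. The work goes in short steps, Python scripts to look and compute and a tool call to move; the robot and the scene stay as the last step left them, time stands still between calls to the robot, and variables do not carry over. Pictures are saved under pics/ and viewed, about 8 in all and at most 12, crops included, and the job is handed in when it is done.

Besides the shell and the picture viewer there is one more tool, called after ">>>" as name(argument=value, ...) on one line, values as JSON. drive_tool: Moves the arm, as the interface text tells. Its arguments: {"type":"object","properties":{"moves":{"type":"string"},"grip_force":{"type":"number"}},"required":["moves"]}

```bash
mkdir -p pics; ls; cat > h.py <<'E'
from cell import *
import numpy as np, cv2
from scipy.spatial.transform import Rotation as R
def tool():
    o=get_obs(); T=np.eye(4); T[:3,:3]=R.from_euler('xyz',o['tool_rot'],degrees=True).as_matrix(); T[:3,3]=o['tool_pos']; return T
def c2w(cam,T=None):
    c=calibration(cam); return np.array(c['cam_to_world']) if 'cam_to_world' in c else (tool() if T is None else T)@np.array(c['T_tool_cam'])
def ray(cam,uv):
    c=calibration(cam);K=np.array(c['intrinsics'])
    p=cv2.undistortPoints(np.array([[uv]],float),K,np.array([c['k1'],0,0,0,0.]))[0,0]
    return np.array([p[0],-p[1],-1])
def world(cam,uv,d,T=None):
    M=c2w(cam,T); return M[:3,:3]@(ray(cam,uv)*d)+M[:3,3]
def atz(cam,uv,z,T=None):
    M=c2w(cam,T); r=M[:3,:3]@ray(cam,uv); return M[:3,3]+r*(z-M[2,3])/r[2]
def cloud(cam,D,T=None):
    c=calibration(cam);K=np.array(c['intrinsics']);h,w=D.shape
    uv=np.stack(np.meshgrid(np.arange(w),np.arange(h)),-1).reshape(-1,1,2).astype(float)
    p=cv2.undistortPoints(uv,K,np.array([c['k1'],0,0,0,0.]))[:,0]
    d=D.reshape(-1,1);P=np.hstack([p[:,:1],-p[:,1:],-np.ones_like(d)])*d
    M=c2w(cam,T);return (P@M[:3,:3].T+M[:3,3]).reshape(h,w,3)
def save(n,img,crop=None,s=1):
    if crop: img=img[crop[1]:crop[3],crop[0]:crop[2]]
    cv2.imwrite('pics/'+n,cv2.resize(img[:,:,::-1],None,fx=s,fy=s,interpolation=cv2.INTER_CUBIC))
E
python3 - <<'E'
from h import *
o=get_obs();print({k:np.round(v,3) for k,v in o.items()})
ims=[]
for cam in ('scene','top'):
    I,D=read_camera(cam); np.savez(f'{cam}0.npz',I=I,D=D); ims.append(I)
    for n in ['stone_mid','stand','poise_lug','beam_tip','index','pan_floor','owl','club_hammer','point_tool']:
        for r in pinpoint(cam,n)[:3]:
            u,v=r['uv'];d=D[min(399,max(0,int(round(v)))),min(639,max(0,int(round(u))))]
            print(cam,n,np.round([u,v]),round(r['conf'],2),np.round(world(cam,r['uv'],d),3))
save('a.png',np.vstack(ims),s=.75)
E
```

```text
pics
{'time_s': np.float64(0.0), 'qpos': array([-72.243,  18.437,  -4.015,  83.174,   1.295,  78.54 ,  -3.262]), 'joint_velocities': array([ 0.032,  0.058,  0.008, -0.039, -0.123, -0.143, -0.037]), 'effort': array([-0.0000e+00, -4.9130e+01, -4.0400e-01, -3.1253e+01, -6.4000e-02,
        4.4000e-02,  0.0000e+00]), 'tool_pos': array([0.189, 0.621, 0.221]), 'tool_rot': array([-1.79894e+02,  6.00000e-03,  1.63050e+02]), 'force': array([-0.129,  0.286,  0.037]), 'wrist_torque': array([-0.009, -0.003,  0.048]), 'grip_width': np.float64(0.087)}
scene stone_mid [248. 188.] 0.77 [ 0.532 -0.315  0.054]
scene stone_mid [210. 192.] 0.73 [ 0.602 -0.405  0.056]
scene stone_mid [227. 172.] 0.57 [ 0.483 -0.434  0.043]
scene stand [337. 258.] 0.61 [0.637 0.044 0.029]
scene poise_lug [367. 219.] 0.65 [0.639 0.116 0.204]
scene beam_tip [454. 292.] 0.69 [0.605 0.343 0.027]
scene index [469. 283.] 0.87 [ 0.536  0.372 -0.001]
scene pan_floor [301. 196.] 0.77 [ 0.653 -0.049  0.219]
scene owl [282. 287.] 0.78 [ 0.802 -0.021  0.061]
scene club_hammer [219. 242.] 0.71 [ 0.73  -0.275  0.02 ]
scene club_hammer [252. 195.] 0.27 [ 0.524 -0.307  0.025]
scene point_tool [392. 211.] 0.64 [0.372 0.105 0.004]
top stone_mid [474. 278.] 0.97 [ 0.451 -0.443  0.052]
top stone_mid [392. 284.] 0.86 [ 0.416 -0.221  0.051]
top stone_mid [427. 254.] 0.76 [ 0.503 -0.312  0.057]
top stand [308. 212.] 0.6 [0.557 0.013 0.216]
top poise_lug [270. 183.] 0.88 [0.622 0.112 0.211]
top beam_tip [191. 172.] 0.67 [0.665 0.338 0.111]
top index [178. 166.] 0.88 [0.683 0.381 0.099]
top pan_floor [354. 214.] 0.68 [ 0.574 -0.102  0.155]
top owl [332. 154.] 0.78 [ 0.747 -0.035  0.11 ]
top club_hammer [414. 188.] 0.86 [ 0.694 -0.276  0.025]
top point_tool [270. 297.] 0.8 [0.358 0.103 0.013]
```

View pics/a.png

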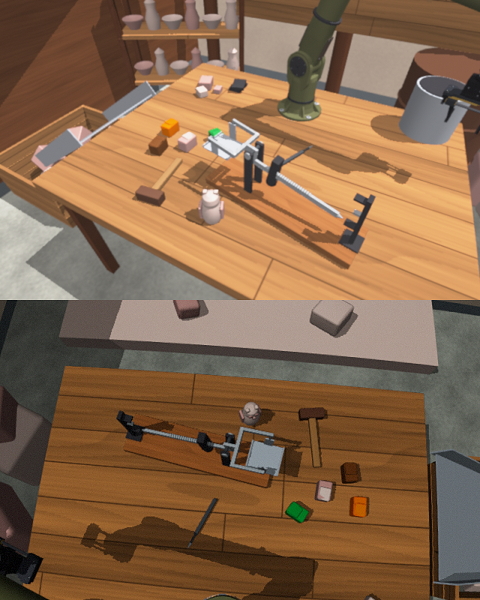

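```bash
python3 - <<'E'
from h import *
for cam in('top',):
    z=np.load(cam+'0.npz');I,D=z['I'],z['D'];P=cloud(cam,D)
    for z0,z1 in((.04,.075),):
        m=((P[...,2]>z0)&(P[...,2]<z1)&(P[...,1]<-.15)&(D>0)).astype(np.uint8)
        n,L,S,C=cv2.connectedComponentsWithStats(m)
        for i in range(1,n):
            if S[i,4]>60:
                q=P[L==i]; print(S[i],np.round(C[i]),np.round(np.median(q,0),3),I[L==i].mean(0).round(), cv2.minAreaRect((q[:,:2]*1000).astype(np.float32)))
    # lug top
    m=((P[...,2]>.19)&(P[...,2]<.26)&(D>0)&(P[...,0]>.4)&(P[...,0]<.8)&(abs(P[...,1])<.4)).astype(np.uint8)
    n,L,S,C=cv2.connectedComponentsWithStats(m)
    for i in range(1,n):
        if S[i,4]>8:
            q=P[L==i]; print('hi',S[i],np.round(q.mean(0),3),cv2.minAreaRect((q[:,:2]*1000).astype(np.float32)))
E
```

```text
[400 143  33  14 246] [417. 150.] [ 0.805 -0.278  0.042] [66. 39. 25.] ((803.7388305664062, -274.9309387207031), (38.85325241088867, 96.63410949707031), 9.530574798583984)
[457 216  21  28 472] [467. 229.] [ 0.581 -0.42   0.055] [73. 36. 11.] ((582.7281494140625, -422.0925598144531), (75.02500915527344, 51.27875518798828), 6.572303771972656)
[422 240  21  29 479] [432. 254.] [ 0.506 -0.326  0.054] [156. 129. 121.] ((506.7152099609375, -327.53717041015625), (48.942474365234375, 73.91311645507812), 84.39073181152344)
[469 262  20  28 493] [479. 275.] [ 0.457 -0.455  0.054] [173.  78.   0.] ((458.55902099609375, -456.6801452636719), (51.305702209472656, 74.03943634033203), 88.82731628417969)
[381 268  31  29 513] [396. 282.] [ 0.422 -0.231  0.054] [  5. 105.  29.] ((423.00738525390625, -232.8426971435547), (74.16716003417969, 50.728294372558594), 59.05076217651367)
hi [155 147  23  18 240] [0.668 0.378 0.219] ((668.3092651367188, 375.2788391113281), (45.46528625488281, 31.103954315185547), 77.66092681884766)
hi [ 294  169   71   64 1207] [ 0.599 -0.024  0.214] ((596.4337158203125, -33.440093994140625), (155.80455017089844, 138.1088409423828), 79.6009521484375)
hi [262 175  15  18 195] [0.622 0.114 0.208] ((623.46630859375, 114.94332885742188), (29.862266540527344, 36.944908142089844), 80.61955261230469)
```

The picture shows the pink stone at top px (432,254), which is (324,490) in the composite. The look-alikes are brown (467,229), orange (479,275) and green (396,282). There are also small pink scraps in the far bin and at the bench edge. The description fits only (432,254). Next I'll check a close crop and fit the scale's frame.

```bash
python3 - <<'E'
from h import *
z=np.load('top0.npz');I,D=z['I'],z['D'];P=cloud('top',D)
save('b.png',I,(140,140,500,310),2.2)
yaw=np.radians(-10.2);ey=np.array([-np.sin(yaw),np.cos(yaw)]);ex=np.array([np.cos(yaw),np.sin(yaw)])
o=np.array([.609,.040])
Q=P[...,:2]-o; s=np.stack([Q@ex,Q@ey,P[...,2]],-1)
m=(D>0)&(abs(s[...,0])<.09)&(s[...,1]>-.26)&(s[...,1]<.42)&(s[...,2]>.06)
q=s[m]
for y in np.arange(-.25,.41,.01):
    b=q[abs(q[:,1]-y)<.005]
    if len(b)>3:
        t=b[b[:,2]>b[:,2].max()-.015]
        print(round(y,3),len(b),'zmax %.3f zmed %.3f top x %.3f..%.3f'%(b[:,2].max(),np.median(b[:,2]),t[:,0].min(),t[:,0].max()),'x span %.3f..%.3f'%(b[:,0].min(),b[:,0].max()))
# floor patch
f=(D>0)&(abs(s[...,0])<.045)&(s[...,1]>-.2)&(s[...,1]<-.06)&(s[...,2]>.1)&(s[...,2]<.18)
q=P[f];print('floor',np.median(q,0),cv2.minAreaRect((q[:,:2]*1000).astype(np.float32)))
E
```

```text
-0.19 144 zmax 0.168 zmed 0.157 top x -0.049..0.051 x span -0.049..0.051
-0.18 152 zmax 0.160 zmed 0.155 top x -0.050..0.051 x span -0.050..0.051
-0.17 156 zmax 0.161 zmed 0.155 top x -0.049..0.050 x span -0.049..0.050
-0.16 150 zmax 0.161 zmed 0.155 top x -0.050..0.051 x span -0.050..0.051
-0.15 177 zmax 0.231 zmed 0.156 top x -0.067..0.066 x span -0.067..0.066
-0.14 223 zmax 0.233 zmed 0.158 top x -0.069..0.068 x span -0.069..0.068
-0.13 225 zmax 0.232 zmed 0.158 top x -0.068..0.068 x span -0.068..0.068
-0.12 192 zmax 0.229 zmed 0.156 top x -0.068..0.068 x span -0.068..0.068
-0.11 187 zmax 0.229 zmed 0.156 top x -0.068..0.069 x span -0.068..0.069
-0.1 185 zmax 0.229 zmed 0.156 top x -0.068..0.068 x span -0.068..0.068
-0.09 192 zmax 0.227 zmed 0.156 top x -0.067..0.070 x span -0.067..0.070
-0.08 97 zmax 0.223 zmed 0.166 top x -0.068..0.069 x span -0.068..0.069
-0.07 45 zmax 0.222 zmed 0.217 top x -0.068..0.070 x span -0.068..0.070
-0.06 45 zmax 0.221 zmed 0.216 top x -0.067..0.070 x span -0.067..0.070
-0.05 132 zmax 0.218 zmed 0.211 top x -0.068..0.068 x span -0.068..0.068
-0.04 215
[... 2281 characters left out ...]
 0.125 zmed 0.122 top x -0.008..0.002 x span -0.008..0.002
0.29 21 zmax 0.123 zmed 0.119 top x -0.007..0.003 x span -0.009..0.003
0.3 10 zmax 0.120 zmed 0.111 top x -0.008..0.003 x span -0.008..0.003
0.32 64 zmax 0.220 zmed 0.208 top x -0.014..0.011 x span -0.014..0.011
0.33 89 zmax 0.222 zmed 0.160 top x -0.013..0.011 x span -0.013..0.011
0.34 87 zmax 0.221 zmed 0.160 top x -0.013..0.010 x span -0.013..0.011
0.35 192 zmax 0.237 zmed 0.174 top x -0.015..0.015 x span -0.017..0.015
0.36 87 zmax 0.236 zmed 0.200 top x -0.015..0.015 x span -0.017..0.015
floor [ 0.58679852 -0.09721359  0.15516697] ((584.6585083007812, -95.58282470703125), (112.29180908203125, 89.80655670166016), 79.8507308959961)
```

View pics/b.png

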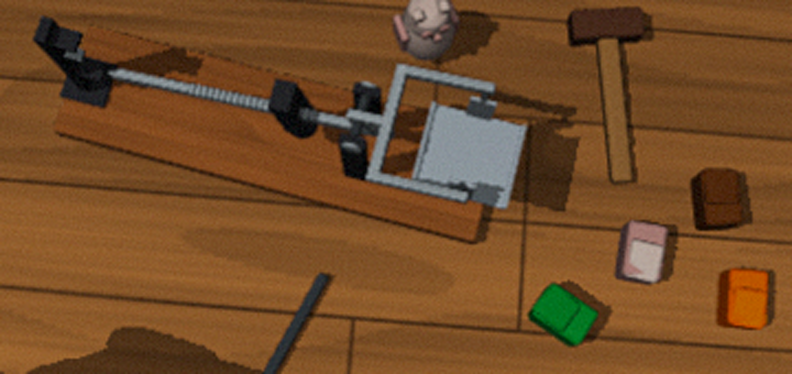

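The crop confirms the pink stone at crop (645,250), which is top px (433,254). Its top is at z≈0.054 and it measures about 74×49 mm, so it is the stone. The pan floor is at (0.586,-0.097,0.155) and the pivot at about (0.607,0.032), with the scale turned -10°. I'll raise the arm and swing it over.

>>> drive_tool(moves="-0.02 -0.005 -0.03 -2 1; -0.06 -0.02 -0.06 -4 1; -0.105 -0.034 -0.08 -6 1; -0.15 -0.048 -0.09 -8 1; -0.19 -0.062 -0.09 -10 1; -0.23 -0.075 -0.09 -11.4 1; -0.268 -0.087 -0.09 -11.4 1; -0.268 -0.087 -0.09 -11.4 1")

```text
time_s: 1.8
tool_pos: [0.4274, 0.4544, 0.3127]
tool_rot: [-179.9, 0.2, 173.8]
force: [-0.0, 0.1, -0.3]
grip_width: 0.0871
```

```bash
cat >> h.py <<'E'
def to(*targets):
    "print tool-axes shifts (x y z turn) from here to each world target (x,y,z,psi)"
    T=tool();o=get_obs();e=np.array(o['tool_rot']);print('t %.2f pos %s rot %s F %s w %.4f q1,q7 %.0f %.0f'%(o['time_s'],np.round(o['tool_pos'],4),np.round(e,2),np.round(o['force'],2),o['grip_width'],o['qpos'][0],o['qpos'][6]))
    for t in targets:
        d=T[:3,:3].T@(np.array(t[:3])-T[:3,3]); w=-((t[3]-e[2]+180)%360-180)
        print(np.round(d,4),round(w,2))
E
python3 -c "
from h import *
to((.55,.1,.30,174.4),(.507,-.30,.24,174.4))"
```

```text
t 1.80 pos [0.4274 0.4544 0.3127] rot [-179.86    0.25  173.78] F [-0.01  0.09 -0.32] w 0.0871 q1,q7 -53 35
[-0.1602 -0.339   0.0142] -0.62
[-0.1605 -0.7412  0.0752] -0.62
```

>>> drive_tool(moves="-0.02 -0.03 0 0 1; -0.045 -0.07 0 0 1; -0.07 -0.11 0 0 1; -0.095 -0.152 0 -0.6 1; -0.115 -0.198 0 -0.6 1; -0.135 -0.243 0 -0.6 1; -0.15 -0.289 0 -0.6 1; -0.16 -0.336 0 -0.6 1")

```text
time_s: 2.6
tool_pos: [0.5476, 0.1089, 0.3126]
tool_rot: [180.0, 0.0, 175.1]
force: [0.2, -0.7, 1.3]
grip_width: 0.0866
```

>>> drive_tool(moves="0 -0.048 0 0 1; 0 -0.096 0 0 1; 0 -0.144 0 0 1; 0 -0.192 0 0 1; 0 -0.24 0 0 1; 0 -0.288 0.01 0 1; 0 -0.33 0.02 0 1; 0 -0.36 0.03 0 1")

```text
time_s: 3.4
tool_pos: [0.5153, -0.2512, 0.2827]
tool_rot: [-180.0, 0.1, 174.9]
force: [-0.2, 0.1, 0.3]
grip_width: 0.0869
```

```bash
python3 - <<'E'
from h import *
T=tool();I,D=read_camera('wrist');P=cloud('wrist',D,T)
m=((P[...,2]>.03)&(P[...,2]<.075)&(D>0)).astype(np.uint8)
n,L,S,C=cv2.connectedComponentsWithStats(m)
for i in range(1,n):
    if S[i,4]>300:
        q=P[L==i]; q2=q[q[:,2]>.045]
        print(S[i],np.round(np.median(q,0),3),I[L==i].mean(0).round(), cv2.minAreaRect((q2[:,:2]*1000).astype(np.float32)) if len(q2)>5 else '')
save('c.png',I)
to((.507,-.327,.12,174.4),(.507,-.327,.027,174.4))
E
```

```text
[ 297   55   70   64 2780] [ 0.422 -0.235  0.054] [ 74. 184. 103.] ((422.4482727050781, -234.02401733398438), (73.0672836303711, 49.96836471557617), 59.756046295166016)
[ 123  105   58   61 2873] [ 0.456 -0.452  0.054] [208. 129.  40.] ((457.3386535644531, -458.12994384765625), (50.137046813964844, 72.42020416259766), 87.56643676757812)
[ 240  135   43   59 2364] [ 0.503 -0.327  0.054] [222. 201. 194.] ((505.373046875, -329.63055419921875), (50.09577178955078, 73.26800537109375), 84.27741241455078)
[ 420  149  111   55 1330] [ 0.549 -0.071  0.03 ] [196. 145.  95.] 
[519 157  94  40 844] [0.57  0.045 0.031] [163. 124.  86.] ((571.354736328125, 33.86320495605469), (29.798404693603516, 4.650634288787842), 88.81278228759766)
[ 172  197   53   58 2162] [ 0.575 -0.42   0.054] [108.  70.  41.] ((581.6820678710938, -423.9615783691406), (72.13555145263672, 48.02330780029297), 7.381829261779785)
t 3.45 pos [ 0.513  -0.2562  0.2809] rot [-1.7976e+02 -1.1000e-01  1.7455e+02] F [-1.97 -1.64 -0.49] w 0.0871 q1,q7 -8 113
[-0.0011 -0.0704  0.1611] 0.15
[-0.0012 -0.07    0.2541] 0.15
```

View pics/c.png

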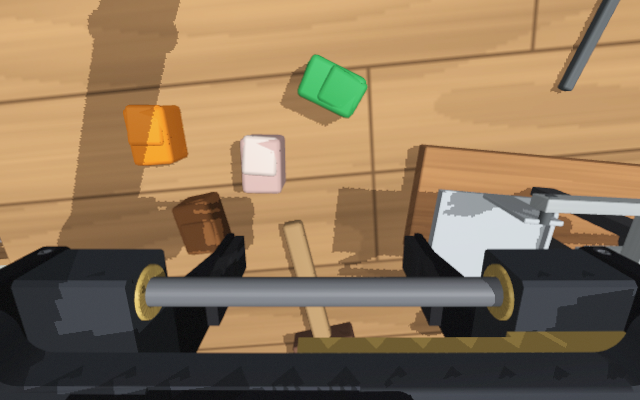

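The wrist view shows the pink stone at (263,163), clear of green (332,85), orange (155,133) and brown (200,222). Centre is about (0.506,-0.3285), and both cameras agree to 2 mm. I'll descend in two steps.

>>> drive_tool(moves="0.001 -0.02 0.03 0 1; 0.001 -0.04 0.07 0 1; 0 -0.06 0.11 0 1; 0 -0.072 0.14 0 1; 0 -0.072 0.16 0 1; 0 -0.072 0.16 0 1; 0 -0.072 0.16 0 1; 0 -0.072 0.16 0 1")

```text
time_s: 4.25
tool_pos: [0.5114, -0.3197, 0.1243]
tool_rot: [-180.0, 0.2, 175.1]
force: [0.5, 0.1, 0.3]
grip_width: 0.0869
```

```bash
python3 -c "
from h import *
to((.506,-.3285,.025,174.3))"
```

```text
t 4.25 pos [ 0.5114 -0.3197  0.1243] rot [-1.7997e+02  1.6000e-01  1.7512e+02] F [0.52 0.06 0.26] w 0.0869 q1,q7 -1 124
[ 0.0049 -0.0092  0.0993] 0.82
```

>>> drive_tool(moves="0.002 -0.005 0.015 0.8 1; 0.005 -0.009 0.04 0.8 1; 0.005 -0.009 0.06 0.8 1; 0.005 -0.009 0.08 0.8 1; 0.005 -0.009 0.09 0.8 1; 0.005 -0.009 0.099 0.8 1; 0.005 -0.009 0.099 0.8 1; 0.005 -0.009 0.099 0.8 1")

```text
time_s: 5.05
tool_pos: [0.5047, -0.3287, 0.0241]
tool_rot: [-180.0, 0.1, 174.2]
force: [-0.6, -0.2, 1.5]
grip_width: 0.087
```

>>> drive_tool(moves="0 0 0 0 0.2; 0 0 0 0 0; 0 0 0 0 -0.2; 0 0 0 0 -0.4; 0 0 0 0 -0.4; 0 0 0 0 -0.4; 0 0 0 0 -0.4; 0 0 0 0 -0.4", grip_force=25)

```text
time_s: 5.85
tool_pos: [0.5043, -0.3285, 0.0236]
tool_rot: [-180.0, 0.0, 174.3]
force: [0.0, -1.0, 1.0]
grip_width: 0.0497
```

>>> drive_tool(moves="0 0 -0.002 0 -0.4; 0 0 -0.008 0 -0.4; 0 0 -0.02 0 -0.4; 0 0 -0.04 0 -0.4; 0 0 -0.06 0 -0.4; 0 0 -0.08 0 -0.4; 0 0 -0.1 0 -0.4; 0 0 -0.115 0 -0.4")

```text
time_s: 6.65
tool_pos: [0.5046, -0.3288, 0.1407]
tool_rot: [-180.0, 0.1, 174.2]
force: [-0.6, -0.2, -3.7]
grip_width: 0.0498
```

```bash
python3 -c "
from h import *
to((.5838,-.0985,.29,169.8))"
```

```text
t 6.65 pos [ 0.5046 -0.3288  0.1407] rot [-1.7998e+02  1.1000e-01  1.7424e+02] F [-0.57 -0.21 -3.72] w 0.0498 q1,q7 -1 124
[-0.056   0.237  -0.1493] 4.44
```

>>> drive_tool(moves="0 0 -0.03 0 -0.4; 0 0 -0.065 0 -0.4; 0 0.015 -0.1 1 -0.4; -0.008 0.04 -0.125 2 -0.4; -0.018 0.075 -0.14 3 -0.4; -0.028 0.115 -0.149 4.4 -0.4; -0.038 0.155 -0.149 4.4 -0.4; -0.046 0.19 -0.149 4.4 -0.4")

```text
time_s: 7.45
tool_pos: [0.5696, -0.1416, 0.2884]
tool_rot: [179.9, 0.1, 169.9]
force: [0.6, 0.2, -4.2]
grip_width: 0.0496
```

>>> drive_tool(moves="-0.004 0.015 0 0 -0.4; -0.007 0.03 0 0 -0.4; -0.009 0.04 0 0 -0.4; -0.01 0.045 0 0 -0.4; -0.01 0.047 0 0 -0.4; -0.01 0.047 0 0 -0.4; -0.01 0.047 0 0 -0.4; -0.01 0.047 0 0 -0.4")

```text
time_s: 8.25
tool_pos: [0.5869, -0.1004, 0.2876]
tool_rot: [-180.0, 0.0, 169.8]
force: [0.1, 0.4, -5.0]
grip_width: 0.0497
```

```bash
python3 - <<'E'
from h import *
to((.5838,-.0985,.20,169.8))
T=tool();I,D=read_camera('top');P=cloud('top',D)
save('d.png',I,(260,140,440,260),4)
E
```

```text
t 8.25 pos [ 0.5869 -0.1004  0.2876] rot [-1.7999e+02  1.0000e-02  1.6977e+02] F [ 0.1   0.43 -5.05] w 0.0497 q1,q7 -19 92
[0.0034 0.0014 0.0876] -0.03
```

View pics/d.png

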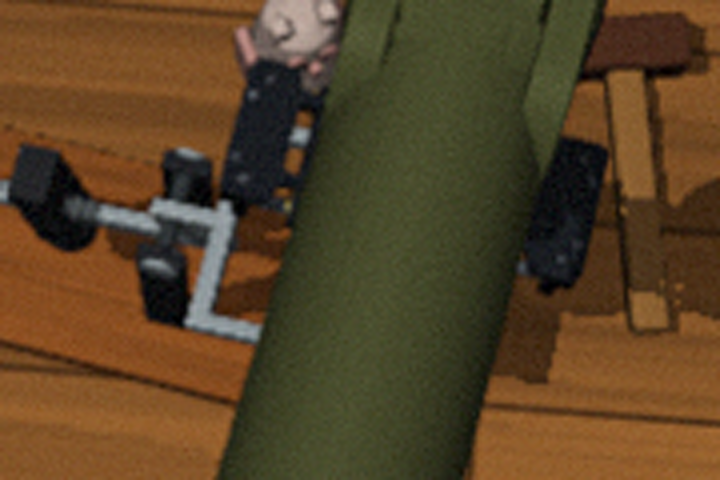

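The top view shows the gripper body at crop (265,130). It clears the fork's crossbar (205,270) and the owl (290,30), while the forearm hides the pan. I'll lower it to just above the pan, then go slowly.

>>> drive_tool(moves="0.002 0.001 0.01 0 -0.4; 0.003 0.001 0.03 0 -0.4; 0.003 0.001 0.05 0 -0.4; 0.003 0.001 0.07 0 -0.4; 0.003 0.001 0.085 0 -0.4; 0.003 0.001 0.093 0 -0.4; 0.003 0.001 0.096 0 -0.4; 0.003 0.001 0.096 0 -0.4")

```text
time_s: 9.1
tool_pos: [0.5846, -0.0979, 0.1917]
tool_rot: [180.0, 0.0, 169.9]
force: [-0.7, -0.3, -3.1]
grip_width: 0.0497
```

>>> drive_tool(moves="0 0 0.002 0 -0.4; 0 0 0.004 0 -0.4; 0 0 0.006 0 -0.4; 0 0 0.008 0 -0.4; 0 0 0.01 0 -0.4; 0 0 0.012 0 -0.4; 0 0 0.014 0 -0.4; 0 0 0.016 0 -0.4")

```text
time_s: 9.9
tool_pos: [0.5844, -0.0982, 0.1756]
tool_rot: [-180.0, 0.0, 169.8]
force: [-0.3, 0.0, -1.3]
grip_width: 0.0501
```

>>> drive_tool(moves="0 0 0.002 0 -0.4; 0 0 0.004 0 -0.4; 0 0 0.006 0 -0.4; 0 0 0.008 0 -0.4; 0 0 0.01 0 -0.4; 0 0 0.012 0 -0.4; 0 0 0.014 0 -0.4; 0 0 0.016 0 -0.4")

```text
time_s: 10.7
tool_pos: [0.5845, -0.098, 0.1595]
tool_rot: [-180.0, 0.0, 169.9]
force: [-1.4, -1.3, -1.5]
grip_width: 0.05
```

```bash
python3 - <<'E'
from h import *
to((.5838,-.0985,.20,169.8))
I,D=read_camera('scene')
save('e.png',I,(230,120,480,340),3)
E
```

```text
t 10.70 pos [ 0.5845 -0.098   0.1595] rot [-1.8000e+02  1.0000e-02  1.6985e+02] F [-1.39 -1.3  -1.52] w 0.0500 q1,q7 -19 93
[ 0.0006 -0.0006 -0.0405] 0.05
```

View pics/e.png

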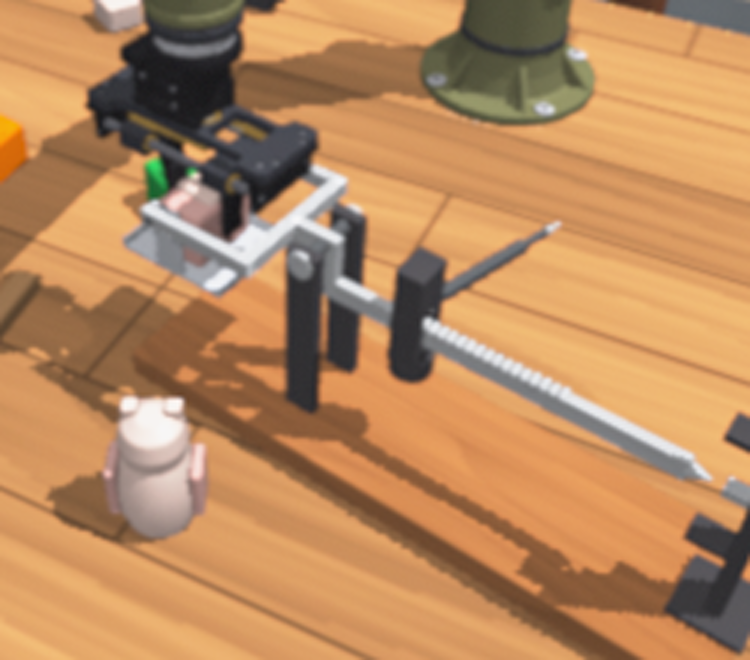

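The stone sits in the pan at crop (195,230), and the beam is nearly level (tip (708,478), index (738,490)). I'll follow it down nearly to the stop, then open.

>>> drive_tool(moves="0 0 0.002 0 -0.4; 0 0 0.004 0 -0.4; 0 0 0.006 0 -0.4; 0 0 0.008 0 -0.4; 0 0 0.01 0 -0.4; 0 0 0.012 0 -0.4; 0 0 0.014 0 -0.4; 0 0 0.014 0 -0.4")

```text
time_s: 11.55
tool_pos: [0.5845, -0.0979, 0.1452]
tool_rot: [180.0, 0.0, 169.9]
force: [0.2, -0.6, -0.8]
grip_width: 0.05
```

>>> drive_tool(moves="0 0 0 0 0.2; 0 0 0 0 0.3; 0 0 0 0 0.45; 0 0 0 0 0.45; 0 0 0 0 0.45; 0 0 0 0 0.45; 0 0 0 0 0.45; 0 0 0 0 0.45")

```text
time_s: 12.35
tool_pos: [0.5844, -0.0979, 0.1456]
tool_rot: [180.0, 0.0, 169.9]
force: [1.0, 0.5, -0.2]
grip_width: 0.0628
```

>>> drive_tool(moves="0 0 -0.005 0 0.45; 0 0 -0.015 0 0.45; 0 0 -0.03 0 0.45; 0 0 -0.05 0 0.45; 0 0 -0.075 0 0.45; 0 0 -0.1 0 0.45; 0 0 -0.12 0 0.45; 0 0 -0.13 0 0.45")

```text
time_s: 13.15
tool_pos: [0.5855, -0.0983, 0.2792]
tool_rot: [179.9, 0.3, 169.8]
force: [0.2, -1.1, -0.3]
grip_width: 0.0631
```

```bash
python3 - <<'E'
from h import *
to((.62,.1,.28,169.8))
I,D=read_camera('scene')
save('f.png',I,(230,120,480,340),3)
for n in('beam_tip','index'):print([ (np.round(r['uv'],1),round(r['conf'],2)) for r in pinpoint('scene',n)[:2]])
P=cloud('scene',D);q=P[(D>0)&(P[...,2]>.16)&(P[...,2]<.18)&(np.hypot(P[...,0]-.585,P[...,1]+.096)<.06)];print(len(q),np.median(q,0) if len(q) else '')
E
```

```text
t 13.15 pos [ 0.5855 -0.0983  0.2792] rot [179.95   0.27 169.84] F [ 0.16 -1.07 -0.25] w 0.0631 q1,q7 -20 91
[ 0.001   0.2013 -0.0006] 0.04
[(array([471.3, 266.4]), 0.97)]
[(array([472.6, 282.6]), 0.86)]
398 [ 0.58500853 -0.09211439  0.17006693]
```

View pics/f.png

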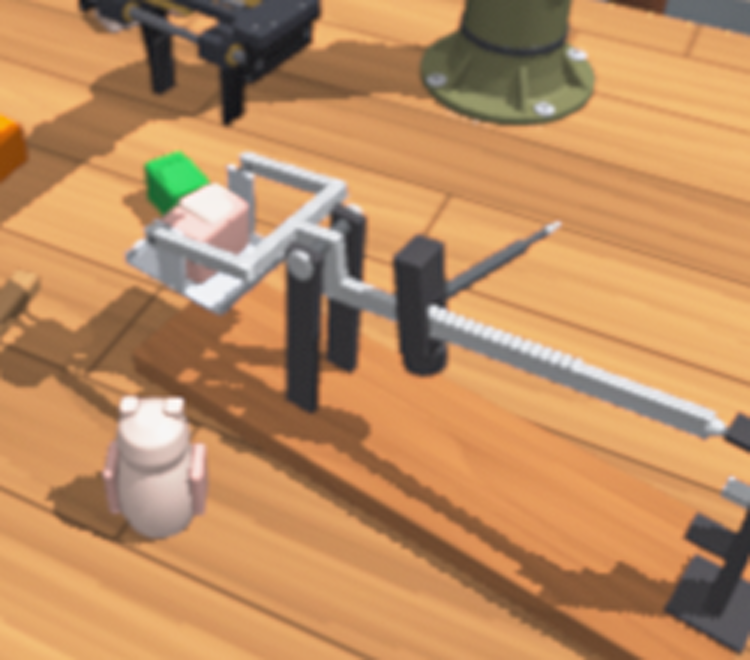

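The stone rests in the pan at crop (208,235), and the beam is at its upper stop, with the tip (718,428) well above the index (738,490). Stone-top height 0.170 puts the floor at 0.116, as expected when sunk. Now I'll measure the poise lug.

```bash
cat >> h.py <<'E'
yaw=np.radians(-10.2);ey=np.array([-np.sin(yaw),np.cos(yaw)]);ex=np.array([np.cos(yaw),np.sin(yaw)]);piv=np.array([.608,.032])
def sf(P):
    Q=P[...,:2]-piv; return np.stack([Q@ex,Q@ey,P[...,2]],-1)
def sw(x,y,z): return (*(piv+x*ex+y*ey),z)
def lug(cam='top'):
    I,D=read_camera(cam);s=sf(cloud(cam,D));m=(D>0)&(abs(s[...,0])<.03)&(s[...,1]>.035)&(s[...,1]<.3)&(s[...,2]>.195)&(s[...,2]<.29)
    q=s[m]
    if len(q)>20: t=q[q[:,2]>np.percentile(q[:,2],90)-.012]; print('lug',cam,len(q),'y %.3f..%.3f top'%tuple(np.percentile(t[:,1],[2,98])),'ctr',np.round(t.mean(0),4),'zmax %.3f'%np.percentile(q[:,2],95))
    return I,D
def tip():
    I,D=read_camera('scene');a=pinpoint('scene','beam_tip')[:1];b=pinpoint('scene','index')[:1]
    print('tip',[np.round(r['uv'],1) for r in a],'idx',[np.round(r['uv'],1) for r in b])
    s=sf(cloud('scene',D));m=(D>0)&(abs(s[...,0])<.012)&(s[...,1]>.22)&(s[...,1]<.30)&(s[...,2]>.08)&(s[...,2]<.25);q=s[m]
    if len(q)>20:
        # beam top line above pivot-normal: mid line 45 mm under pivot, top 35
        k=[]
        for y in np.arange(.225,.30,.01):
            b=q[abs(q[:,1]-y)<.005]
            if len(b)>4:k.append((y,np.percentile(b[:,2],90)))
        k=np.array(k);th=np.arctan2(k[:,1]-(.2-.034),k[:,0]);print('beam angle from points %.3f'%np.median(th),len(k))
    return I,D
E
python3 - <<'E'
from h import *
lug();lug('scene');tip();to((*sw(0,.082,.28),169.8),(*sw(0,.082,.205),169.8))
E
```

```text
lug top 430 y 0.067..0.092 top ctr [-0.0005  0.0797  0.2362] zmax 0.239
lug scene 691 y 0.068..0.094 top ctr [0.0027 0.0829 0.2335] zmax 0.237
tip [array([299.8, 197.2])] idx [array([470.7, 284.6])]
beam angle from points 0.150 8
t 13.55 pos [ 0.5839 -0.0978  0.2744] rot [-1.7998e+02 -1.1000e-01  1.6985e+02] F [ 0.11  0.66 -0.63] w 0.0632 q1,q7 -20 91
[-0.0009  0.214  -0.0057] 0.05
[-0.0011  0.214   0.0693] 0.05
```

>>> drive_tool(moves="0 0.015 -0.01 0 0.5; 0 0.05 -0.012 0 0.5; 0 0.09 -0.012 0 0.5; 0 0.13 -0.012 0 0.5; 0 0.165 -0.012 0 0.5; 0 0.19 -0.012 0 0.5; 0 0.208 -0.012 0 0.5; 0 0.214 -0.012 0 0.5")

```text
time_s: 14.35
tool_pos: [0.622, 0.1162, 0.2874]
tool_rot: [180.0, -0.0, 170.1]
force: [-0.1, -0.4, 0.4]
grip_width: 0.0654
```

>>> drive_tool(moves="0 0 0 0 0.5; 0 0 0 0 0.5; 0 0 0.01 0 0.5; 0 0 0.025 0 0.5; 0 0 0.045 0 0.5; 0 0 0.06 0 0.5; 0 0 0.07 0 0.5; 0 0 0.07 0 0.5")

```text
time_s: 15.15
tool_pos: [0.621, 0.1124, 0.2153]
tool_rot: [-179.9, -0.2, 169.8]
force: [0.9, 0.2, -0.8]
grip_width: 0.065
```

```bash
python3 - <<'E'
from h import *
to((*sw(0,.083,.208),169.8))
I,D=read_camera('scene');save('g.png',I,(300,120,480,300),3.3)
E
```

```text
t 15.15 pos [0.621  0.1124 0.2153] rot [-179.91   -0.18  169.83] F [ 0.92  0.18 -0.84] w 0.0650 q1,q7 -32 72
[-0.0015  0.0016  0.0073] 0.03
```

View pics/g.png

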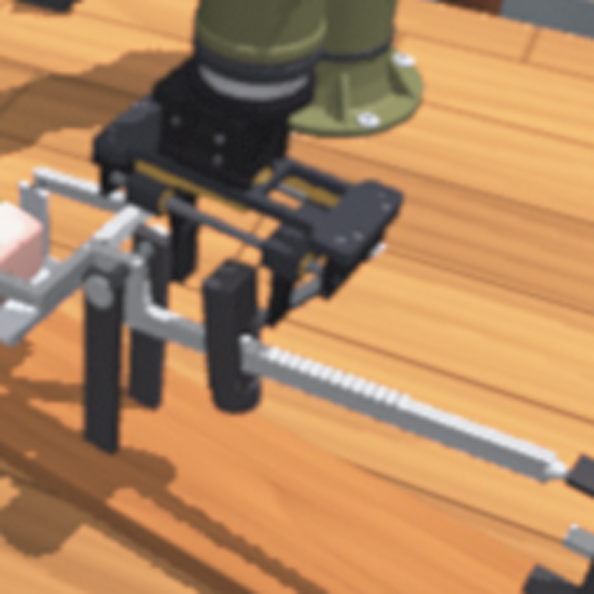

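The fingers straddle the lug: lug at crop (232,310), fingertips near (185,280) and (272,320), in line with the beam. I'll narrow the gap a little and push outwards slowly.

>>> drive_tool(moves="0 0.001 0.001 0 0.15; -0.001 0.002 0.002 0 0.15; -0.001 0.004 0.003 0 0.15; -0.001 0.006 0.003 0 0.15; -0.001 0.008 0.003 0 0.15; -0.001 0.01 0.003 0 0.15; -0.001 0.011 0.003 0 0.15; -0.001 0.012 0.003 0 0.15")

```text
time_s: 16.0
tool_pos: [0.625, 0.1227, 0.2144]
tool_rot: [-179.9, -0.0, 169.8]
force: [-1.0, -3.7, 0.3]
grip_width: 0.0501
```

>>> drive_tool(moves="0 0.002 0 0 0.15; 0 0.004 0 0 0.15; 0 0.006 0 0 0.15; 0 0.008 0 0 0.15; 0 0.01 0 0 0.15; 0 0.012 0 0 0.15; 0 0.014 0 0 0.15; 0 0.016 0 0 0.15")

```text
time_s: 16.8
tool_pos: [0.6279, 0.139, 0.2142]
tool_rot: [-179.9, -0.0, 169.8]
force: [-0.8, -4.3, -0.2]
grip_width: 0.05
```

```bash
python3 - <<'E'
from h import *
to((*sw(0,.11,.212),169.8)); print(sf(np.array(get_obs()['tool_pos'])))
lug('scene');tip()
E
```

```text
t 16.80 pos [0.6279 0.139  0.2142] rot [-1.799e+02 -2.000e-02  1.698e+02] F [-0.83 -4.29 -0.19] w 0.0500 q1,q7 -33 70
[0.0006 0.0012 0.0022] -0.0
[0.00063252 0.10880866 0.21418036]
lug scene 730 y 0.071..0.196 top ctr [0.0057 0.1087 0.267 ] zmax 0.276
tip [array([469.2, 267.9])] idx [array([469.6, 285. ])]
beam angle from points 0.115 8
```

>>> drive_tool(moves="0 -0.004 0 0 0.15; 0 -0.008 0 0 0.15; 0 -0.008 0 0 0.15; 0 -0.008 0 0 0.15; 0 -0.008 0 0 0.15; 0 -0.008 0 0 0.15; 0 -0.008 0 0 0.15; 0 -0.008 0 0 0.15")

```text
time_s: 17.8
tool_pos: [0.6266, 0.1323, 0.2145]
tool_rot: [180.0, 0.0, 169.9]
force: [0.9, -0.3, -0.3]
grip_width: 0.0496
```

```bash
cat >> h.py <<'E'
def lug2():
    # poise body under the beam: dark points in scene view, z .10-.145
    I,D=read_camera('scene');s=sf(cloud('scene',D));m=(D>0)&(abs(s[...,0])<.03)&(s[...,1]>.04)&(s[...,1]<.26)&(s[...,2]>.10)&(s[...,2]<.15)&(I.max(-1)<75)
    q=s[m]
    if len(q)>20: print('poise lower body',len(q),'y %.4f..%.4f'%tuple(np.percentile(q[:,1],[5,95])))
E
python3 - <<'E'
from h import *
o=get_obs();print(o['time_s'],sf(np.array(o['tool_pos'])),o['force']);tip();lug2()
E
```

```text
17.8 [0.00055497 0.10205704 0.2145307 ] [ 0.9029439  -0.25489973 -0.25490438]
tip [array([475. , 263.9])] idx [array([472.5, 280.7])]
beam angle from points 0.150 8
poise lower body 77 y 0.1032..0.1292
```

>>> drive_tool(moves="0 0.004 0 0 0.15; 0 0.008 -0.001 0 0.15; 0 0.0105 -0.001 0 0.15; 0 0.013 -0.002 0 0.15; 0 0.0155 -0.002 0 0.15; 0 0.018 -0.003 0 0.15; 0 0.0205 -0.003 0 0.15; 0 0.023 -0.003 0 0.15")

```text
time_s: 18.8
tool_pos: [0.6304, 0.1534, 0.2171]
tool_rot: [-179.9, -0.0, 169.8]
force: [-0.8, -4.4, -1.9]
grip_width: 0.0501
```

>>> drive_tool(moves="0 -0.004 0 0 0.15; 0 -0.008 0 0 0.15; 0 -0.008 0 0 0.15; 0 -0.008 0 0 0.15; 0 -0.008 0 0 0.15; 0 -0.008 0 0 0.15; 0 -0.008 0 0 0.15; 0 -0.008 0 0 0.15")

```text
time_s: 19.6
tool_pos: [0.6293, 0.1471, 0.2175]
tool_rot: [180.0, 0.0, 169.9]
force: [-0.0, 0.3, -0.4]
grip_width: 0.0501
```

```bash
python3 - <<'E'
from h import *
o=get_obs();print(o['time_s'],sf(np.array(o['tool_pos'])),o['force']);tip();lug2()
E
```

```text
19.6 [0.00054203 0.11706522 0.21753959] [-3.34926491e-04  2.96060775e-01 -4.26646955e-01]
tip [array([471.4, 273.1])] idx [array([472.7, 285.4])]
beam angle from points 0.106 8
poise lower body 97 y 0.1163..0.1405
```

>>> drive_tool(moves="0 0 0 0 0.15; 0 0 0 0 0.15; 0 0 0 0 0.15; 0 0 0 0 0.15; 0 0 0 0 0.15; 0 0 0 0 0.15; 0 0 0 0 0.15; 0 0 0 0 0.15")

```text
time_s: 20.6
tool_pos: [0.6293, 0.147, 0.2176]
tool_rot: [180.0, 0.0, 169.9]
force: [0.5, -0.2, 0.5]
grip_width: 0.05
```

```bash
python3 - <<'E'
from h import *
o=get_obs();print(o['time_s'],sf(np.array(o['tool_pos'])),o['force']);tip();lug2()
E
```

```text
20.6 [0.0005642  0.1169505  0.21759887] [ 0.45404163 -0.15224757  0.48318329]
tip [array([471.4, 270.9])] idx [array([471. , 281.4])]
beam angle from points 0.103 8
poise lower body 94 y 0.1149..0.1406
```

>>> drive_tool(moves="0 0.003 0.004 0 0.15; 0 0.006 0.008 0 0.15; 0 0.009 0.009 0 0.15; 0 0.012 0.009 0 0.15; 0 0.015 0.009 0 0.15; 0 0.018 0.009 0 0.15; 0 0.021 0.009 0 0.15; 0 0.0245 0.009 0 0.15")

```text
time_s: 21.6
tool_pos: [0.6331, 0.1699, 0.2081]
tool_rot: [-179.9, -0.1, 169.8]
force: [-2.6, -4.2, -2.3]
grip_width: 0.05
```

>>> drive_tool(moves="0 -0.004 0 0 0.15; 0 -0.007 0 0 0.15; 0 -0.007 0 0 0.15; 0 -0.007 0 0 0.15; 0 -0.007 0 0 0.15; 0 -0.007 0 0 0.15; 0 -0.007 0 0 0.15; 0 -0.007 0 0 0.15")

```text
time_s: 22.4
tool_pos: [0.6324, 0.1643, 0.2086]
tool_rot: [180.0, 0.0, 169.9]
force: [1.4, 0.5, -1.2]
grip_width: 0.0502
```

>>> drive_tool(moves="0 0 0 0 0.15; 0 0 0 0 0.15; 0 0 0 0 0.15; 0 0 0 0 0.15; 0 0 0 0 0.15; 0 0 0 0 0.15; 0 0 0 0 0.15; 0 0 0 0 0.15")

```text
time_s: 23.2
tool_pos: [0.6323, 0.1642, 0.2086]
tool_rot: [180.0, 0.0, 169.9]
force: [-0.5, 0.2, -0.4]
grip_width: 0.05
```

```bash
python3 - <<'E'
from h import *
o=get_obs();print(o['time_s'],sf(np.array(o['tool_pos'])),o['force']);tip();lug2()
E
```

```text
23.2 [0.00054797 0.13444778 0.20858198] [-0.47819505  0.16493269 -0.38908596]
tip [array([465.6, 281. ])] idx [array([470.7, 280.7])]
beam angle from points 0.017 8
poise lower body 124 y 0.1238..0.1478
```

The beam rests at about 0.017 rad. I'll lift the hand straight off, then check with everything clear.

>>> drive_tool(moves="0 0 -0.005 0 0.15; 0 0 -0.015 0 0.15; 0 0 -0.03 0 0.15; 0 0 -0.05 0 0.15; 0 0 -0.07 0 0.15; 0 0 -0.09 0 0.15; 0 0 -0.1 0 0.15; 0 0 -0.1 0 0.15")

```text
time_s: 24.2
tool_pos: [0.6333, 0.1643, 0.3113]
tool_rot: [179.9, 0.2, 169.8]
force: [-0.4, -0.8, -0.2]
grip_width: 0.05
```

>>> drive_tool(moves="0.01 0 0 0 0.15; 0.03 0 0 0 0.15; 0.05 0 0 0 0.15; 0.07 0 0 0 0.15; 0.09 0 0 0 0.15; 0.1 0 0 0 0.15; 0.1 0 0 0 0.15; 0.1 0 0 0 0.15")

```text
time_s: 25.0
tool_pos: [0.5341, 0.1817, 0.3083]
tool_rot: [-180.0, 0.0, 169.9]
force: [-0.6, -0.3, 0.7]
grip_width: 0.0501
```

```bash
python3 - <<'E'
from h import *
tip();lug2();I,D=tip();save('i.png',I,(230,120,480,340),3)
s=sf(cloud('scene',D))
q=s[(D>0)&(s[...,2]>.18)&(s[...,2]<.197)&(abs(s[...,0])<.05)&(s[...,1]<-.08)&(s[...,1]>-.19)];print('stone top',np.median(q,0))
I,D=read_camera('top');P=cloud('top',D)
for n in ['owl','club_hammer','point_tool']:
    r=pinpoint('top',n)[:1]
    for a in r: print(n,np.round(a['uv']))
o=get_obs();print(o['time_s'],o['tool_pos'],o['force'])
E
```

```text
tip [array([467.2, 280.3])] idx [array([471.6, 284.2])]
beam angle from points 0.016 8
poise lower body 126 y 0.1240..0.1484
tip [array([468.1, 276.4])] idx [array([471.2, 283.1])]
beam angle from points 0.017 8
stone top [ 0.00151209 -0.12890311  0.18724515]
owl [332. 159.]
club_hammer [415. 188.]
point_tool [272. 294.]
25.55 [0.53401331 0.18180651 0.30855214] [-0.43241343  0.5967151   0.07546279]
```

View pics/i.png

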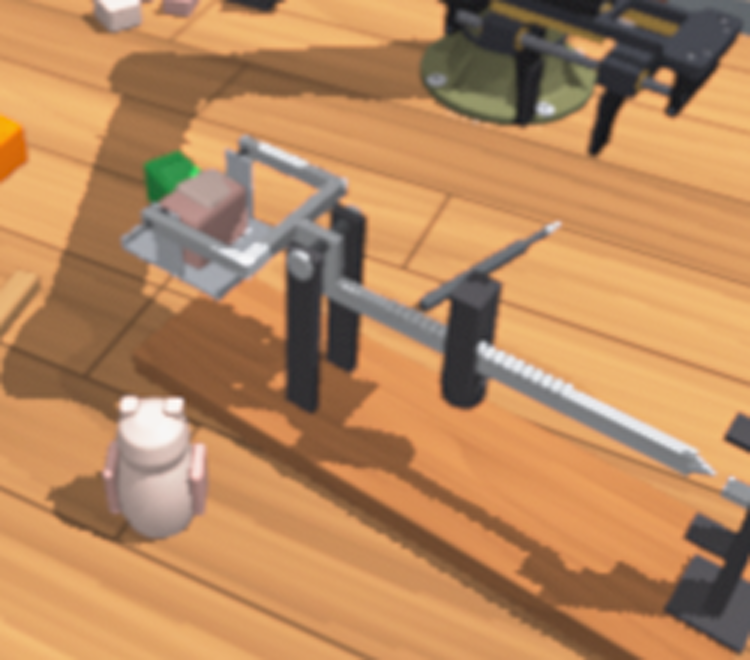

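The hand is well clear of the scale. The beam tip at crop (710,470) lines up with the index (735,490), and the stone is in the pan at (205,220). Three readings give 0.016–0.017 rad, steady, and the stone-top height of 0.187 agrees with that. The owl, hammer and point tool have not moved. I'm handing it in.

```bash
python3 -c "
from cell import *
print(sign_off())"
```

```text
the job is handed in; nothing more can be done
None
```

The stone is weighed and the job is handed in at about 25.6 s; no verdict was reported. I laid the pink stone in the pan, rode it most of the way down and opened the fingers. The pan then sank to its stop, with the beam at 0.150 rad. After that I slid the poise out six notches in three light pushes, to about 0.056 m.

**Beam:** with the hand lifted clear, it read a steady 0.016–0.017 rad, against the allowed ±0.033.

**Stone:** it sat about 1 mm from the pan's middle along the beam and 2 mm across. Its top at 0.187 m agrees with a nearly level beam.

**Forces:** the largest readings while pushing were about 5 N. The force was only read at the end of each move, so short peaks were not seen.

**Owl, hammer and point tool:** they showed within 5 px of where they first were, about the scatter of the networks.

**Checks that disagreed:**
- The network's beam-tip marks varied by about 4 px between pictures, and once it marked the wrong spot. I relied on the beam angle fitted from depth instead.
- One beam reading of 0.115 rad, taken while pushing, went back to 0.150 once the hand was off.

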